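# Bring the syringe pump's pusher block up to the plunger

### The arm

A 6-joint arm with a two-finger parallel gripper is mounted at the origin on a cart in front of the work surface, level with it; the furniture and walls round the work are solid. World frame = base frame: x ahead of the robot, y to its left, z up, the work surface at z = 0. Lengths are in m, angles in rad, forces in N, time in s.
With the tool pointing down it reaches from about 0.35 to 0.85 m from the base axis. Payload 8.1 kg.
Tool frame: the origin (TCP) lies at the centre of the arm's flange, where the gripper is bolted on; the fingertips stand 186 mm ahead of it and the grasp point (between the pads) lies 167 mm ahead of it; z points along the fingers, y is the line along which they close (so a half turn about z gives the same grasp; the last joint's range is limited). The gripper opens to 93 mm and grips with 3 to 60 N. Pads are 15 mm wide; open, the fingers measure 128 mm over their backs; the gripper's body (75 mm by 188 mm) begins 65 mm behind the grasp point.
Start: joints at [1.251, 0.13, 1.488, -0, 1.523, -0.085], TCP at [0.14, 0.584, 0.405] pointing down, gripper open.
Joint ranges: [-2.96, 2.96], [-0.89, 2.26], [0.02, 2.5], [-1.34, 4.48], [0, 2.73], [-2.66, 2.66]. Speed limits (rad/s): [2.39, 2.39, 2.79, 3.14, 3.14, 3.14].

### API

Orientations are given as a rotation vector (axis times angle).
In Python, from plant import read_state, read_camera, camera_params, robot gives the robot as it stands.
- The arm moves only by the tool carry_out, never from a script. Its argument "targets" is a list of rows, each an object of numbers: "hand": the opening in per cent of the stroke, from 0 (shut) to 100 (fully open); "x", "y", "z": the shift along the tool's x, y, z in m; "ax", "ay", "az": the turn, a rotation vector about the tool's x, y, z in rad. In form: [{"hand": .., "x": .., "y": .., "z": .., "ax": .., "ay": .., "az": ..}, ...]. A call has 1 to 8 rows; each row is the pose to reach, as a shift and turn from the pose commanded when the call began, along the tool's axes at that moment; what a row does not reach only later rows make up. A row lasts 1/8 s, in which the tool goes at most 62.5 mm and 10.7 degrees, less where a joint would pass 70% of its speed; a pose out of reach is approached as far as the arm can. A call with a gripper value outside its range is refused whole. The fingers move at their own pace and stop on an object; "newtons" is the grip in N (left out, the last holds). Time passes only in rows, so rows that repeat a pose let the fingers close. It gives the time, the measured TCP pose, the force, the opening and the grip force at its end, in the units of the state.
- read_state(): the state, without advancing time (a new reading comes with each control period).
- read_camera(name): name is "scene" or "top" or "wrist"; returns (picture, depth): 384x512x3 uint8, blue, green, red; 384x512 float32, m along the optical axis (not along the pixel's ray), 0 where there is no reading.
- camera_params(name): a dict with "fx", "fy", "cx", "cy" (pixels), "k1" (the pictures are not rectified: a ray, as slopes to the right and down, at radius r is drawn at 1 + k1 r^2 times it, then the intrinsics apply), "position" and "rotation" of the camera in the world. Camera axes: x right, y up, looking along -z (the intrinsics and any distortion apply to the point x, -y, -z); pixel columns grow to the right and rows downward; lengths in m; the calibration is good to about 2 mm. A picture is of the moment at which its call begins: read the wrist's pose just before it. camera_params takes no time and is no camera call; for the wrist camera it gives the pose at the moment of the call.
- robot.close_job(): hands the job in; it is judged then, once.
The state is a dict: "t": time; "q": joint angles; "dq": joint speeds; "joint_torque": joint torques, N m; "tool_pos": TCP position; "orientation": TCP orientation; "force": force on the tool from outside, world axes, zero at the start; "wrist_torque": the same for the moment, N m; "opening": finger opening in m; "gripper_force": force on a finger pad.
Only numpy, scipy, OpenCV 4.12 (cv2) and the standard library are available. Lean on these libraries where they do the work, as an engineer would, in place of code of your own. Each camera call takes 0.05 s, during which the arm holds its last target. There are 200 camera calls.

### The job

The syringe is already clamped in the syringe pump, but the pusher block still stands back at the drive end. Press the red release button on top of the pusher block right down and keep it down while you slide the block along its rods until its face just rests against the end of the plunger without pushing the plunger in, then let the button come right up so that the block locks there. Do not knock over the two glass vials behind the pump.

Things in the scene. Friction and masses are not known exactly. Their poses are not given: they have to be found in the camera images.
- syringe_pump: White syringe pump, fixed, housing 120 (x) x 260 (y) x 75 mm, control panel on its -x side; origin: centre of its underside, z up. On top along y: grey end plate at y +116 to +130 mm, 135 mm high; steel rods at x -34 and +34 mm and a lead screw, 98 mm high; at y -57 to -91 mm the cradle with the clear syringe (axis 128 mm high, outlet to -y), clamp knob up to 162 mm.
- pusher (a joint): Slide of the grey pusher block, m: 0 at the end plate (front face at pump y +65 mm), grows along the pump's -y towards the syringe, at most 0.125; starts at 0 to 0.028. Block 92 (x) x 50 (y) mm, above it a tower 50 x 50 mm, top 150 mm high; a thumb rest 10 mm thick on its rear (+y) edge rises to 172 mm. Locked to the screw unless the release is held down; free, it slides with about 2 N.
- pusher_face (a point): Point on the pusher block's front (-y) face on the syringe axis, 128 mm above the bench: this face has to meet plunger_end. Axes as the pump's.
- release (a joint): Travel of the red release button, m: 0 = up (half-nut in the screw thread, block locked), 0.006 = fully down; moves straight down. It begins to move at 8 N and is fully down at 12 N; the half-nut is clear of the thread below 4 mm. Let go, it springs up into the nearest 4 mm thread, which can shift the block, and a plunger it touches, by up to 2 mm either way: that is allowed.
- release_top (a point): Centre of the top face of the red release button on the pusher block. Button 28 x 28 mm, its top 158 mm above the bench when up, 152 mm when down. The thumb rest begins 20 mm from this point in the pump's +y direction and stands 14 mm above it, so a finger pressing here can also push against it. Axes as the pump's.
- plunger (a joint): How far the syringe plunger is pushed in, m: 0 = drawn right out, grows along the pump's -y axis; starts at 0 to 0.06. It resists with about 5 N before it moves, and stays where it is left.
- plunger_end (a point): Centre of the flat end of the white plunger (thumb disc, 30 mm across, 4 mm thick), 128 mm above the bench, facing the pusher block (+y); at pump y +15 mm minus plunger. Axes as the pump's.
- vial_a: Clear glass headspace vial, 23 mm across, 74 mm tall, standing behind the pump; origin at the centre of its underside. A bystander.
- vial_b: A second glass headspace vial, same size, beside the first. A bystander.

How it is judged:
On the way:
1. with the release button held down, the pusher block has slid at least 15 mm along its rods (value of joint release above 0.0035 m and distance of pusher_face from where it was at the start of the episode above 0.015 m), for 0.1 s.
At the end, for the whole second after the job is handed in: The pusher block's face is against the plunger's end (gap under 4 mm, one thread), the plunger is within 4 mm of where it was, the release button is up (within 1 mm) so the block is locked, and the block is at rest (distance between pusher_face and plunger_end below 0.004 m and distance of plunger_end from where it was at the start of the episode below 0.004 m and value of joint release below 0.001 m and velocity of joint pusher between -0.003 and 0.003 m/s); the robot touches nothing.
It fails at once if the plunger is pushed in by more than 6 mm (distance of plunger_end from where it was at the start of the episode above 0.006 m).
It fails at once if one of the two glass vials is knocked over (angle between any of vial_a, vial_b's own z axis and vertical above 0.5 rad).
It also fails if it takes over 32 s, if anything falls off the work surface, if the arm or the gripper's body presses on something with over 40 N, if the wrist force passes 120 N, or if a joint passes its speed limit or range.

## Working session

There is one attempt and no reset: what is moved stays moved. The work goes in short steps, Python scripts to look and compute and a tool call to move; the robot and the scene stay as the last step left them, time stands still between calls to the robot, and variables do not carry over. Pictures are saved under pics/ and viewed, at most 12 in all, crops included, and the job is handed in when it is done.

Besides the shell and the picture viewer there is one more tool, called after ">>>" as name(argument=value, ...) on one line, values as JSON. carry_out: Moves the arm, as the interface text tells. Its arguments: {"type":"object","properties":{"targets":{"type":"array","items":{"type":"object","properties":{"hand":{"type":"number"},"x":{"type":"number"},"y":{"type":"number"},"z":{"type":"number"},"ax":{"type":"number"},"ay":{"type":"number"},"az":{"type":"number"}}}},"newtons":{"type":"number"}},"required":["targets"]}

```bash
mkdir -p pics; cat > h.py <<'E'
import numpy as np, cv2
from plant import read_state, read_camera, camera_params, robot
def ray(p,u,v):
    a=np.array([(u-p['cx'])/p['fx'],(v-p['cy'])/p['fy']]); d=a.copy()
    for _ in range(20): d=a/(1+p['k1']*(d@d))
    R=np.array(p['rotation']).reshape(3,3)
    return np.array(p['position']),R@np.array([d[0],-d[1],-1.])
def onz(p,u,v,z):
    o,d=ray(p,u,v); return o+d*(z-o[2])/d[2]
def pt(p,dep,u,v):
    o,d=ray(p,u,v); return o+d*dep[int(round(v)),int(round(u))]
E
python3 - <<'E'
from h import *
s=read_state(); print({k:np.round(v,4) for k,v in s.items()})
for n in ['scene','top','wrist']:
    p=camera_params(n); im,d=read_camera(n); cv2.imwrite(f'pics/{n}.png',im); np.savez(f'{n}.npz',im=im,d=d,**p)
    print(n,p)
a=[cv2.imread(f'pics/{n}.png') for n in ['scene','top']]
cv2.imwrite('pics/two.png',cv2.resize(np.vstack(a),(400,600)))
E
```

```text
{'t': np.float64(0.0), 'q': array([ 1.2506,  0.1312,  1.4893, -0.    ,  1.523 , -0.0854]), 'dq': array([ 0.0002, -0.0004,  0.0018,  0.0006,  0.0009,  0.0004]), 'joint_torque': array([-8.00000e-04, -5.59836e+01, -4.91764e+01,  7.69000e-02,
        3.46000e-02, -1.00000e-04]), 'tool_pos': array([0.1395, 0.5833, 0.4037]), 'orientation': array([-3.6790e-01, -3.1196e+00,  2.8000e-03]), 'force': array([-0.0575,  0.5353,  0.738 ]), 'wrist_torque': array([ 0.0328,  0.003 , -0.0289]), 'gripper_force': np.float64(0.0), 'opening': np.float64(0.0931)}
scene {'fx': 481.5050177807933, 'fy': 481.5050177807933, 'cx': 258.76302188307807, 'cy': 195.35913609234606, 'k1': 0.02705225167623848, 'position': array([ 0.17548585, -0.11756192,  0.74999955]), 'rotation': array([ 0.72248846, -0.24784457, -0.66524289])}
top {'fx': 391.2383952524498, 'fy': 391.2383952524498, 'cx': 258.0987402024303, 'cy': 188.90957194799645, 'k1': -0.10497103698224797, 'position': array([0.40883222, 0.35129318, 0.95851126]), 'rotation': array([ 0.09881514, -0.10459211, -1.54537884])}
wrist {'fx': 327.0771503699399, 'fy': 327.0771503699399, 'cx': 253.33494040214038, 'cy': 193.60724207034897, 'k1': -0.06706018989537031, 'position': array([0.07130812, 0.59925254, 0.38287473]), 'rotation': array([-0.218975  , -0.17135123,  1.32851109])}
```

View pics/top.png

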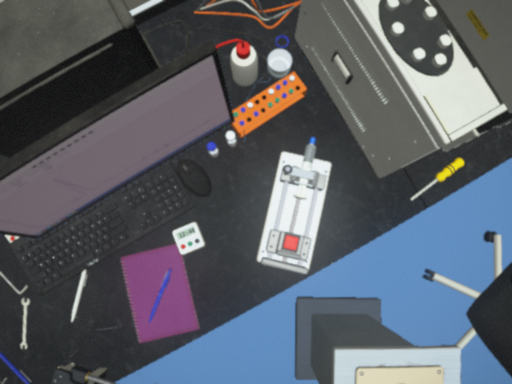

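View pics/scene.png

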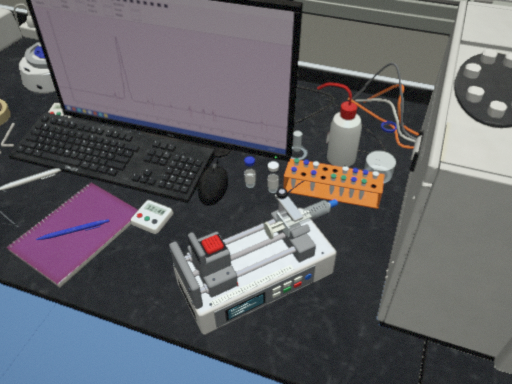

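The top view shows the pump with the red button at about (291,242) and the outlet at (312,145). In the scene view the button is at about (212,243), and the vials are at (250,172) and (273,177). Next I'll localise these and crop in on the plunger.

```bash
sed -i "s/R=np.array(p\['rotation'\]).reshape(3,3)/R=cv2.Rodrigues(np.array(p['rotation'],float))[0]/" h.py
cat >> h.py <<'E'
def tri(p1,a,p2,b):
    o1,d1=ray(p1,*a);o2,d2=ray(p2,*b)
    t=np.linalg.lstsq(np.c_[d1,-d2],o2-o1,rcond=None)[0]
    x,y=o1+d1*t[0],o2+d2*t[1]; return (x+y)/2,np.linalg.norm(x-y)
def load(n):
    f=np.load(n+'.npz'); return f['im'],f['d'],{k:f[k] for k in f if k not in('im','d')}
def red(im,box):
    u0,v0,u1,v1=box; m=np.zeros(im.shape[:2],np.uint8); c=im.astype(int)
    m[v0:v1,u0:u1]=((c[...,2]>110)&(c[...,2]>c[...,1]*2)&(c[...,2]>c[...,0]*2))[v0:v1,u0:u1]
    return m
E
python3 - <<'E'
from h import *
c={}
for n,b in [('top',(260,220,330,270)),('scene',(190,225,235,265))]:
    im,d,p=load(n); m=red(im,b); 
    cn=max(cv2.findContours(m,0,2)[0],key=cv2.contourArea); print(n,cv2.minAreaRect(cn)); 
    v,u=np.nonzero(m); c[n]=(p,(u.mean(),v.mean())); print(c[n][1],len(u),pt(p,d,*c[n][1]))
    if n=='top': print(onz(p,*c[n][1],.158))
print(tri(*c['top'],*c['scene']))
im,d,p=load('top')
A=cv2.resize(im[140:280,250:340],None,fx=4.2,fy=4.2,interpolation=2)
im,d,p=load('scene')
B=cv2.resize(im[190:330,165:345],None,fx=3.3,fy=3.3,interpolation=2)
cv2.imwrite('pics/cA.png',A);cv2.imwrite('pics/cB.png',B)
E
```

```text
top ((290.5577087402344, 242.2115478515625), (12.551432609558105, 12.74754810333252), 11.309932708740234)
(np.float64(290.60625), np.float64(242.3375)) 160 [0.40544111 0.28081617 0.15647841]
[0.40544755 0.28094987 0.158     ]
scene ((212.1000213623047, 243.7000274658203), (15.652474403381348, 18.335756301879883), 63.43495178222656)
(np.float64(212.1485507246377), np.float64(243.8804347826087)) 276 [0.40187419 0.2786497  0.15797568]
(array([0.40447902, 0.28105972, 0.15368802]), np.float64(0.0021358298115657223))
```

View pics/cA.png

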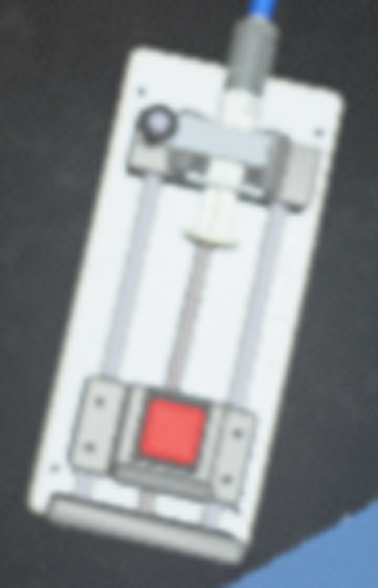

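View pics/cB.png

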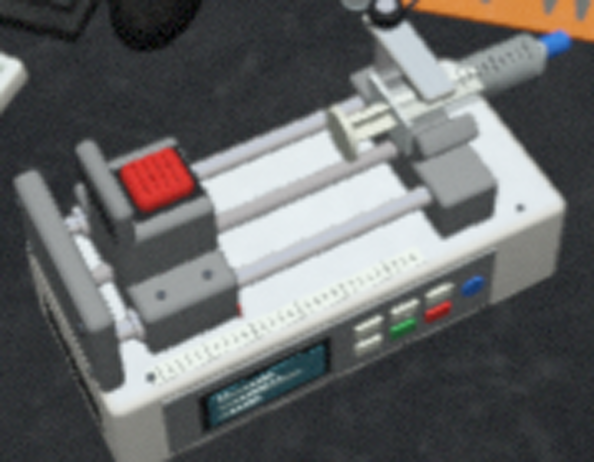

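The crops show the plunger disc at about (300,197) in the top image, with its face towards the button. In the scene image the disc is at about (270,230). Now the pump axis and plunger end.

```bash
python3 - <<'E'
from h import *
im,d,p=load('top')
t=lambda x,y:(250+x/4.2-.4,140+y/4.2-.4)
c=[(132,48),(343,97),(28,510)]
C=[onz(p,*t(*q),.075) for q in c]; print(np.round(C,4), [np.linalg.norm(C[i]-C[0]) for i in(1,2)])
ax=[C[0]-C[2]]
for a,b in [((150,185),(113,375)),((276,210),(240,400))]:
    A,B=onz(p,*t(*a),.098),onz(p,*t(*b),.098); ax.append(A-B); print('rod',A,B)
w=C[1]-C[0]
print([np.degrees(np.arctan2(a[1],a[0])) for a in ax], np.degrees(np.arctan2(w[1],w[0]))+90)
P=[onz(p,*t(185,236),.128),onz(p,*t(238,240),.128)];print('disc',P,np.linalg.norm(P[0]-P[1]))
print('disc top',onz(p,*t(211,246),.143))
# scene disc: rear face centre
im2,d2,p2=load('scene'); s=lambda x,y:(165+x/3.3-.35,190+y/3.3-.35)
print('disc scene',onz(p2,*s(342,134),.128),pt(p2,d2,*s(342,134)))
for q in [(250,172),(273,177)]: print('vial',pt(p2,d2,*q))
R=cv2.Rodrigues(np.array(read_state()['orientation']))[0]; print(np.round(R,3))
pw=camera_params('wrist'); print('cam in tool',R.T@(pw['position']-read_state()['tool_pos']), np.round(R.T@cv2.Rodrigues(pw['rotation'])[0],3))
E
```

```text
[[0.6138 0.2984 0.075 ]
 [0.5893 0.1818 0.075 ]
 [0.3619 0.3497 0.075 ]] [np.float64(0.11913854974343453), np.float64(0.2570350180763712)]
rod [0.53450257 0.28915101 0.098     ] [0.43386782 0.30704648 0.098     ]
rod [0.52271573 0.22212569 0.098     ] [0.422244  0.2404533 0.098    ]
[np.float64(-11.526763480219754), np.float64(-10.083273764786314), np.float64(-10.337981145368081)] -11.861826544283971
disc [array([0.50430702, 0.27311079, 0.128     ]), array([0.50287592, 0.24602001, 0.128     ])] 0.027128549836564528
disc top [0.49785122 0.26144163 0.143     ]
disc scene [0.50067227 0.26142103 0.128     ] [0.49816732 0.25850167 0.13279135]
vial [0.6287914  0.47169321 0.02493897]
vial [0.6573347  0.42900099 0.02364185]
[[-0.973  0.233 -0.   ]
 [ 0.233  0.973 -0.001]
 [ 0.    -0.001 -1.   ]]
cam in tool [ 0.07001343 -0.00037294  0.02091998] [[ 0.     0.967  0.255]
 [ 1.    -0.    -0.001]
 [-0.001  0.255 -0.967]]
```

>>> carry_out(targets=[{"hand": 0,"x": -0.041,"y": -0.029,"z": 0.001,"az": 0.186},{"hand": 0,"x": -0.082,"y": -0.058,"z": 0.002,"az": 0.372},{"hand": 0,"x": -0.123,"y": -0.087,"z": 0.003,"az": 0.558},{"hand": 0,"x": -0.164,"y": -0.116,"z": 0.004,"az": 0.744},{"hand": 0,"x": -0.205,"y": -0.145,"z": 0.005,"az": 0.93},{"hand": 0,"x": -0.246,"y": -0.174,"z": 0.006,"az": 1.116},{"hand": 0,"x": -0.288,"y": -0.203,"z": 0.007,"az": 1.302},{"hand": 0,"x": -0.329,"y": -0.232,"z": 0.008,"az": 1.488}], newtons=20)

```text
schema error: expected keys hand, x, y, z, ax, ay, az
```

>>> carry_out(targets=[{"hand": 0,"az": 0.186},{"hand": 0,"az": 0.372},{"hand": 0,"az": 0.558},{"hand": 0,"az": 0.744},{"hand": 0,"az": 0.93},{"hand": 0,"az": 1.116},{"hand": 0,"az": 1.302},{"hand": 0,"az": 1.488}])

```text
schema error: expected keys hand, x, y, z, ax, ay, az
```

>>> carry_out(targets=[{"hand": 0,"az": 0.122},{"hand": 0,"az": 0.122}])

```text
schema error: expected keys hand, x, y, z, ax, ay, az
```

```bash
python3 - <<'E'
from h import *
s=read_state(); print({k:np.round(s[k],4) for k in('t','q','tool_pos','force','opening')}); R=cv2.Rodrigues(np.array(s['orientation']))[0]; print(np.round(R,4))
p=camera_params('wrist'); im,d=read_camera('wrist'); cv2.imwrite('pics/w1.png',im); np.savez('w1.npz',im=im,d=d,**p)
E
```

```text
{'t': np.float64(0.15), 'q': array([ 1.2506,  0.131 ,  1.489 ,  0.    ,  1.523 , -0.0854]), 'tool_pos': array([0.1395, 0.5834, 0.4039]), 'force': array([0.3411, 0.6362, 0.1714]), 'opening': np.float64(0.0928)}
[[-9.726e-01  2.326e-01 -5.000e-04]
 [ 2.326e-01  9.726e-01 -1.400e-03]
 [ 1.000e-04 -1.400e-03 -1.000e+00]]
```

View pics/w1.png

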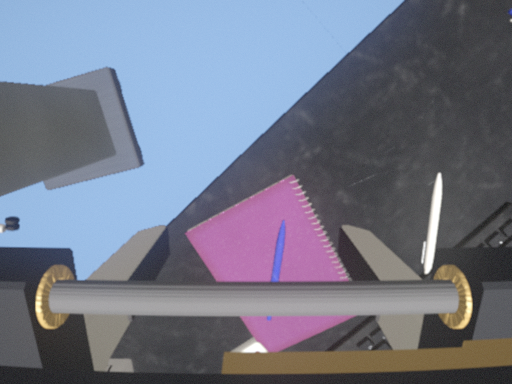

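The arm has not moved, because every key is required. The wrist view shows the notebook and the open fingers near row 300. I'll resend with full rows.

>>> carry_out(targets=[{"hand": 0,"x": -0.041,"y": -0.029,"z": 0.001,"ax": 0,"ay": 0,"az": 0.186},{"hand": 0,"x": -0.082,"y": -0.058,"z": 0.002,"ax": 0,"ay": 0,"az": 0.372},{"hand": 0,"x": -0.123,"y": -0.087,"z": 0.003,"ax": 0,"ay": 0,"az": 0.558},{"hand": 0,"x": -0.164,"y": -0.116,"z": 0.004,"ax": 0,"ay": 0,"az": 0.744},{"hand": 0,"x": -0.205,"y": -0.145,"z": 0.005,"ax": 0,"ay": 0,"az": 0.93},{"hand": 0,"x": -0.246,"y": -0.174,"z": 0.006,"ax": 0,"ay": 0,"az": 1.116},{"hand": 0,"x": -0.288,"y": -0.203,"z": 0.007,"ax": 0,"ay": 0,"az": 1.302},{"hand": 0,"x": -0.329,"y": -0.232,"z": 0.008,"ax": 0,"ay": 0,"az": 1.488}], newtons=20)

```text
t: 1.2
tool_pos: [0.4064, 0.2799, 0.3967]
orientation: [2.39, 2.039, 0.0]
force: [0.6, 0.2, 0.0]
opening: 0.0178
gripper_force: 0.0
```

>>> carry_out(targets=[{"hand": 0,"x": 0,"y": 0,"z": 0,"ax": 0,"ay": 0,"az": 0.186},{"hand": 0,"x": 0,"y": 0,"z": 0,"ax": 0,"ay": 0,"az": 0.372},{"hand": 0,"x": 0,"y": 0,"z": 0,"ax": 0,"ay": 0,"az": 0.558},{"hand": 0,"x": 0,"y": 0,"z": 0,"ax": 0,"ay": 0,"az": 0.744},{"hand": 0,"x": 0,"y": 0,"z": 0,"ax": 0,"ay": 0,"az": 0.93},{"hand": 0,"x": 0,"y": 0,"z": 0,"ax": 0,"ay": 0,"az": 1.116},{"hand": 0,"x": 0,"y": 0,"z": 0,"ax": 0,"ay": 0,"az": 1.302},{"hand": 0,"x": 0,"y": 0,"z": 0,"ax": 0,"ay": 0,"az": 1.488}])

```text
t: 2.2
tool_pos: [0.4055, 0.2813, 0.3965]
orientation: [3.139, -0.118, -0.0]
force: [0.5, 0.6, -0.4]
opening: 0.0005
gripper_force: 0.0
```

>>> carry_out(targets=[{"hand": 0,"x": 0,"y": 0,"z": 0,"ax": 0,"ay": 0,"az": 0.122},{"hand": 0,"x": 0,"y": 0,"z": 0,"ax": 0,"ay": 0,"az": 0.122}])

```text
t: 2.45
tool_pos: [0.4055, 0.2813, 0.3966]
orientation: [3.127, -0.299, -0.0]
force: [0.1, -0.4, 0.1]
opening: 0.0004
gripper_force: 0.0
```

```bash
python3 - <<'E'
from h import *
s=read_state(); print({k:np.round(s[k],4) for k in('t','q','tool_pos','force','opening')}); R=cv2.Rodrigues(np.array(s['orientation']))[0]; print(np.round(R,4))
p=camera_params('wrist'); im,d=read_camera('wrist'); cv2.imwrite('pics/w2.png',im); np.savez('w2.npz',im=im,d=d,**p)
E
```

```text
{'t': np.float64(2.45), 'q': array([ 0.5026, -0.1572,  1.788 , -0.    ,  1.511 ,  2.2638]), 'tool_pos': array([0.4055, 0.2813, 0.3966]), 'force': array([ 0.0742, -0.3668,  0.0548]), 'opening': np.float64(0.0004)}
[[ 9.819e-01 -1.892e-01 -2.000e-04]
 [-1.892e-01 -9.819e-01 -1.000e-04]
 [-2.000e-04  2.000e-04 -1.000e+00]]
```

View pics/w2.png

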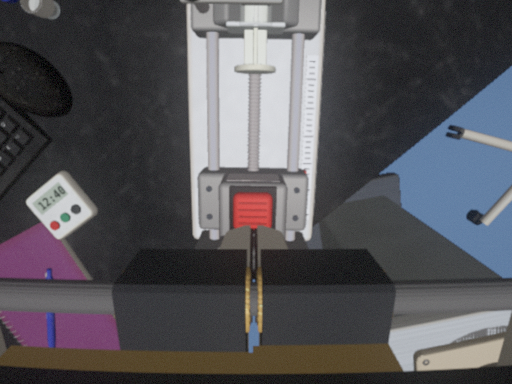

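The wrist view shows the button at about (253,210), the tower's front edge near row 182, and the plunger disc at about (255,69). The closed fingertips are at (253,235). I'll measure these.

```bash
python3 - <<'E'
from h import *
im,d,p=load('w2'); s=read_state(); T=s['tool_pos'];R=cv2.Rodrigues(np.array(s['orientation']))[0]
L=lambda w:np.round(R.T@(w-T),4)  # tool coords
v,u=np.nonzero(red(im,(225,185,285,235))); print('red',u.min(),u.max(),v.min(),v.max())
for z in (.158,.150): print('button back/front',z,L(onz(p,253,v.min(),z)))
print('button lateral',L(onz(p,u.min(),205,.158)),L(onz(p,u.max(),205,.158)))
for a in [(212,40),(213.5,165),(298,40),(293,165)]: print('rod',L(onz(p,*a,.098)))
g=cv2.cvtColor(im,6); print('col255',list(enumerate(g[60:80,248],60))); print('tower',list(enumerate(g[168:196,254],168)))
top,dt,pt_=load('top'); tp=(250+211/4.2-.4,140+244/4.2-.4)
for r in (66,68,70,72,74): print(r,'z128',L(onz(p,254,r,.128)),'z143',L(onz(p,254,r,.143)),'depth',L(pt(p,d,254,r)))
E
python3 - <<'E'
import cv2; im=cv2.imread('pics/w2.png')[50:230,195:320]; cv2.imwrite('pics/w2c.png',cv2.resize(im,None,fx=3.3,fy=3.3,interpolation=2))
E
```

```text
red 233 271 193 228
button back/front 0.158 [1.400e-02 1.000e-04 2.386e-01]
button back/front 0.15 [1.190e-02 1.000e-04 2.466e-01]
button lateral [ 0.0054 -0.0138  0.2386] [0.0054 0.0126 0.2386]
rod [ 0.1237 -0.0323  0.2986]
rod [ 0.0232 -0.0339  0.2986]
rod [0.1236 0.0359 0.2986]
rod [0.0231 0.0344 0.2986]
col255 [(60, np.uint8(222)), (61, np.uint8(222)), (62, np.uint8(221)), (63, np.uint8(213)), (64, np.uint8(205)), (65, np.uint8(206)), (66, np.uint8(208)), (67, np.uint8(208)), (68, np.uint8(208)), (69, np.uint8(188)), (70, np.uint8(146)), (71, np.uint8(113)), (72, np.uint8(112)), (73, np.uint8(136)), (74, np.uint8(170)), (75, np.uint8(189)), (76, np.uint8(202)), (77, np.uint8(203)), (78, np.uint8(188)), (79, np.uint8(188))]
tower [(168, np.uint8(166)), (169, np.uint8(171)), (170, np.uint8(164)), (171, np.uint8(121)), (172, np.uint8(82)), (173, np.uint8(93)), (174, np.uint8(98)), (175, np.uint8(104)), (176, np.uint8(105)), (177, np.uint8(101)), (178, np.uint8(104)), (179, np.uint8(109)), (180, np.uint8(122)), (181, np.uint8(101)), (182, np.uint8(88)), (183, np.uint8(108)), (184, np.uint8(127)), (185, np.uint8(129)), (186, np.uint8(93)), (187, np.uint8(73)), (188, np.uint8(78)), (189, np.uint8(76)), (190, np.uint8(82)), (191, np.uint8(79)), (192, np.uint8(78)), (193, np.uint8(84)), (194, np.uint8(93)), (195, np.uint8(104))]
66 z128 [0.1003 0.0009 0.2686] z143 [0.0985 0.0009 0.2536] depth [0.0986 0.0009 0.2547]
68 z128 [0.0989 0.0009 0.2686] z143 [0.0972 0.0009 0.2536] depth [0.0973 0.0009 0.2546]
70 z128 [0.0975 0.0009 0.2686] z143 [0.0959 0.0009 0.2536] depth [0.0965 0.0009 0.2594]
72 z128 [0.0961 0.0009 0.2686] z143 [0.0946 0.0009 0.2536] depth [0.0964 0.0009 0.2714]
74 z128 [0.0948 0.0009 0.2686] z143 [0.0933 0.0009 0.2536] depth [0.0973 0.0009 0.2946]
```

View pics/w2c.png

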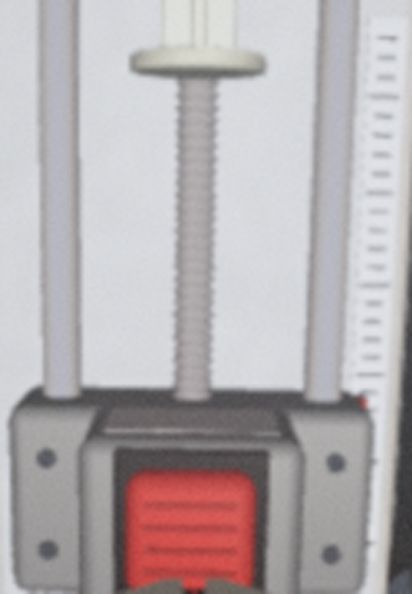

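>>> carry_out(targets=[{"hand": 0,"x": 0,"y": 0,"z": 0.02,"ax": 0,"ay": 0,"az": 0.015},{"hand": 0,"x": 0,"y": 0,"z": 0.04,"ax": 0,"ay": 0,"az": 0.015},{"hand": 0,"x": 0,"y": 0,"z": 0.05,"ax": 0,"ay": 0,"az": 0.015},{"hand": 0,"x": 0,"y": 0,"z": 0.054,"ax": 0,"ay": 0,"az": 0.015},{"hand": 0,"x": 0,"y": 0,"z": 0.057,"ax": 0,"ay": 0,"az": 0.015},{"hand": 0,"x": 0,"y": 0,"z": 0.057,"ax": 0,"ay": 0,"az": 0.015},{"hand": 0,"x": 0,"y": 0,"z": 0.057,"ax": 0,"ay": 0,"az": 0.015}])

```text
t: 3.38
tool_pos: [0.4058, 0.2812, 0.3411]
orientation: [3.125, -0.322, 0.001]
force: [-2.2, -3.1, 6.4]
opening: 0.0002
gripper_force: 3.2
```

>>> carry_out(targets=[{"hand": 0,"x": 0,"y": 0,"z": 0.003,"ax": 0,"ay": 0,"az": 0},{"hand": 0,"x": 0,"y": 0,"z": 0.006,"ax": 0,"ay": 0,"az": 0},{"hand": 0,"x": 0,"y": 0,"z": 0.006,"ax": 0,"ay": 0,"az": 0}])

```text
t: 3.75
tool_pos: [0.4071, 0.2811, 0.3381]
orientation: [-3.124, 0.322, -0.01]
force: [-1.7, -8.7, 21.2]
opening: 0.0006
gripper_force: 10.6
```

>>> carry_out(targets=[{"hand": 0,"x": 0.004,"y": 0,"z": 0.001,"ax": 0,"ay": 0,"az": 0},{"hand": 0,"x": 0.01,"y": 0,"z": 0.001,"ax": 0,"ay": 0,"az": 0},{"hand": 0,"x": 0.017,"y": 0,"z": 0.001,"ax": 0,"ay": 0,"az": 0},{"hand": 0,"x": 0.024,"y": 0,"z": 0.001,"ax": 0,"ay": 0,"az": 0},{"hand": 0,"x": 0.031,"y": 0,"z": 0.001,"ax": 0,"ay": 0,"az": 0},{"hand": 0,"x": 0.037,"y": 0,"z": 0.001,"ax": 0,"ay": 0,"az": 0},{"hand": 0,"x": 0.04,"y": 0,"z": 0.001,"ax": 0,"ay": 0,"az": 0},{"hand": 0,"x": 0.04,"y": 0,"z": 0.001,"ax": 0,"ay": 0,"az": 0}])

```text
t: 4.75
tool_pos: [0.4468, 0.2727, 0.3381]
orientation: [-3.124, 0.323, -0.012]
force: [-1.3, -10.8, 24.6]
opening: -0.0001
gripper_force: 12.2
```

```bash
python3 - <<'E'
from h import *
s=read_state(); print({k:np.round(s[k],4) for k in('t','tool_pos','force','opening')}); R=cv2.Rodrigues(np.array(s['orientation']))[0]; print(np.round(R,4))
p=camera_params('wrist'); im,d=read_camera('wrist'); np.savez('w3.npz',im=im,d=d,**p)
cv2.imwrite('pics/w3.png',cv2.resize(im[:300,150:360],None,fx=2,fy=2,interpolation=2))
E
```

```text
{'t': np.float64(4.75), 'tool_pos': array([0.4468, 0.2727, 0.3381]), 'force': array([ -1.3261, -10.78  ,  24.6447]), 'opening': np.float64(-0.0001)}
[[ 9.789e-01 -2.044e-01  7.900e-03]
 [-2.044e-01 -9.789e-01  4.000e-04]
 [ 7.600e-03 -2.000e-03 -1.000e+00]]
```

View pics/w3.png

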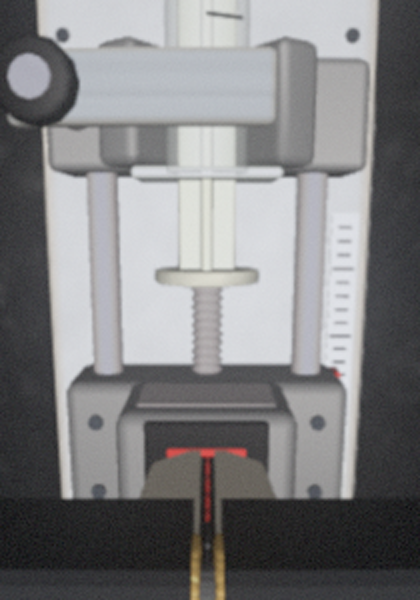

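The block followed by about 40 mm. The disc's rear edge is near pixel row 141 and the tower's front edge near row 204.

```bash
python3 - <<'E'
from h import *
im,d,p=load('w3'); s=read_state(); T=s['tool_pos'];R=cv2.Rodrigues(np.array(s['orientation']))[0]
L=lambda w:np.round((R.T@(w-T))*1000,1)
g=cv2.cvtColor(im,6); print('disc',g[130:150,245:249].mean(1)); print('tower',g[180:216,250:258].mean(1))
for r in (134,136,138,140,142,144): print(r,'z143',L(onz(p,253,r,.143)),'z128',L(onz(p,253,r,.128)),'depth',L(pt(p,d,247,r)))
for r in range(196,212,2): print(r,'z150',L(onz(p,253,r,.150)),'depth',L(pt(p,d,253,r)))
E
```

```text
disc [224.   223.5  225.   219.25 183.75 151.25 182.25 206.   211.   211.
 211.5  212.25 205.5  182.75 169.25 174.   179.25 176.25 171.75 172.75]
tower [172.625 167.375 165.125 170.375 172.375 168.125 144.5   105.125  85.25
  82.     83.125  86.625  98.5   101.125  99.75  102.625 100.75  101.
 100.5    99.5    98.375 112.375 138.5   118.375  86.75   85.25   97.375
 112.375 126.25  125.375  89.75   60.75   61.75   65.375  69.125  67.375]
134 z143 [5.750e+01 1.000e-01 1.956e+02] z128 [5.640e+01 1.000e-01 2.106e+02] depth [ 56.5  -3.3 208.8]
136 z143 [5.650e+01 1.000e-01 1.956e+02] z128 [5.520e+01 1.000e-01 2.106e+02] depth [ 56.4  -3.1 196.5]
138 z143 [5.540e+01 1.000e-01 1.956e+02] z128 [5.410e+01 1.000e-01 2.106e+02] depth [ 55.3  -3.1 197.2]
140 z143 [5.440e+01 1.000e-01 1.956e+02] z128 [5.290e+01 1.000e-01 2.106e+02] depth [ 54.2  -3.1 197. ]
142 z143 [5.330e+01 1.000e-01 1.956e+02] z128 [5.180e+01 1.000e-01 2.105e+02] depth [ 53.1  -3.1 197.7]
144 z143 [5.230e+01 1.000e-01 1.955e+02] z128 [5.060e+01 1.000e-01 2.105e+02] depth [ 47.6  -3.9 238.9]
196 z150 [2.560e+01 1.000e-01 1.883e+02] depth [1.990e+01 1.000e-01 2.092e+02]
198 z150 [2.450e+01 1.000e-01 1.883e+02] depth [1.98e+01 1.00e-01 2.05e+02]
200 z150 [2.340e+01 1.000e-01 1.883e+02] depth [2.e+01 1.e-01 2.e+02]
202 z150 [2.230e+01 1.000e-01 1.883e+02] depth [2.000e+01 1.000e-01 1.962e+02]
204 z150 [2.120e+01 1.000e-01 1.883e+02] depth [1.970e+01 1.000e-01 1.931e+02]
206 z150 [2.000e+01 1.000e-01 1.883e+02] depth [1.890e+01 1.000e-01 1.922e+02]
208 z150 [1.890e+01 1.000e-01 1.883e+02] depth [1.81e+01 1.00e-01 1.91e+02]
210 z150 [1.780e+01 1.000e-01 1.883e+02] depth [1.720e+01 1.000e-01 1.901e+02]
```

>>> carry_out(targets=[{"hand": 0,"x": 0.004,"y": 0.001,"z": 0,"ax": 0,"ay": 0,"az": 0},{"hand": 0,"x": 0.009,"y": 0.001,"z": 0,"ax": 0,"ay": 0,"az": 0},{"hand": 0,"x": 0.014,"y": 0.001,"z": 0,"ax": 0,"ay": 0,"az": 0},{"hand": 0,"x": 0.019,"y": 0.001,"z": 0,"ax": 0,"ay": 0,"az": 0},{"hand": 0,"x": 0.023,"y": 0.001,"z": 0,"ax": 0,"ay": 0,"az": 0},{"hand": 0,"x": 0.025,"y": 0.001,"z": 0,"ax": 0,"ay": 0,"az": 0},{"hand": 0,"x": 0.025,"y": 0.001,"z": 0,"ax": 0,"ay": 0,"az": 0}])

```text
t: 5.68
tool_pos: [0.471, 0.2671, 0.3381]
orientation: [-3.123, 0.322, -0.012]
force: [-1.4, -6.8, 21.8]
opening: 0.0006
gripper_force: 11.1
```

```bash
cat > m.py <<'E'
from h import *
import sys
s=read_state(); T=s['tool_pos'];R=cv2.Rodrigues(np.array(s['orientation']))[0]
print({k:np.round(s[k],4) for k in('t','tool_pos','force')},'force tool',R.T@s['force'])
p=camera_params('wrist'); im,d=read_camera('wrist'); n=sys.argv[1]; np.savez(n+'.npz',im=im,d=d,**p)
cv2.imwrite(f'pics/{n}.png',cv2.resize(im[100:240,180:330],None,fx=4,fy=4,interpolation=2))
L=lambda w:np.round((R.T@(w-T))*1000,1)
g=cv2.cvtColor(im,6)
for r in range(160,216): print(r,g[r,245:249].mean(),'z143',L(onz(p,247,r,.143))[0],'z150',L(onz(p,247,r,.15))[0],'depth',L(pt(p,d,247,r))[[0,2]])
E
python3 m.py w4
```

```text
{'t': np.float64(5.675), 'tool_pos': array([0.471 , 0.2671, 0.3381]), 'force': array([-1.4385, -6.8237, 21.8059])} force tool [  0.15142291   6.90213734 -21.82811181]
160 224.5 z143 43.7 z150 44.8 depth [ 41.4 210.3]
161 223.75 z143 43.2 z150 44.3 depth [ 40.9 209.7]
162 225.0 z143 42.6 z150 43.7 depth [ 40.4 209.2]
163 224.0 z143 42.1 z150 43.2 depth [ 39.7 209.5]
164 223.75 z143 41.5 z150 42.7 depth [ 38.9 210.7]
165 224.25 z143 41.0 z150 42.2 depth [ 38.4 210.6]
166 224.25 z143 40.4 z150 41.7 depth [ 38.1 208.7]
167 224.0 z143 39.9 z150 41.1 depth [ 37.2 210.3]
168 224.5 z143 39.3 z150 40.6 depth [ 36.7 210.2]
169 224.0 z143 38.8 z150 40.1 depth [ 36.3 209.1]
170 223.75 z143 38.2 z150 39.6 depth [ 35.6 209.5]
171 224.75 z143 37.7 z150 39.0 depth [ 34.9 210.2]
172 223.5 z143 37.1 z150 38.5 depth [ 34.3 209.9]
173 224.5 z143 36.6 z150 38.0 depth [ 33.7 210.2]
174 224.25 z143 36.0 z150 37.4 depth [ 32.9 211. ]
175 225.5 z143 35.5 z150 36.9 depth [ 32.6 209.4]
176 217.25 z143 34.9 z150 36.4 depth [ 31.9 209.8]
177 168.5 z143 34.4 z150 35.8 depth [ 31.8 207.7]
178 123.75 z143 33.8 z150
[... 1183 characters left out ...]

202 138.75 z143 20.2 z150 22.3 depth [ 19.8 196.8]
203 119.75 z143 19.6 z150 21.7 depth [ 19.8 194.9]
204 90.5 z143 19.1 z150 21.2 depth [ 19.5 194. ]
205 88.75 z143 18.5 z150 20.6 depth [ 19.5 191.9]
206 101.75 z143 17.9 z150 20.0 depth [ 18.7 192.8]
207 115.25 z143 17.3 z150 19.5 depth [ 18.7 190.8]
208 129.0 z143 16.7 z150 18.9 depth [ 18.1 191. ]
209 127.75 z143 16.2 z150 18.4 depth [ 18.  189.4]
210 92.25 z143 15.6 z150 17.8 depth [ 17.5 189.3]
211 62.25 z143 15.0 z150 17.2 depth [ 17.2 188.6]
212 64.0 z143 14.4 z150 16.7 depth [ 16.9 187.7]
213 70.0 z143 13.8 z150 16.1 depth [ 16.6 186.8]
214 71.0 z143 13.2 z150 15.6 depth [ 16.  186.9]
215 70.0 z143 12.6 z150 15.0 depth [ 15.  188.3]
```

View pics/w4.png

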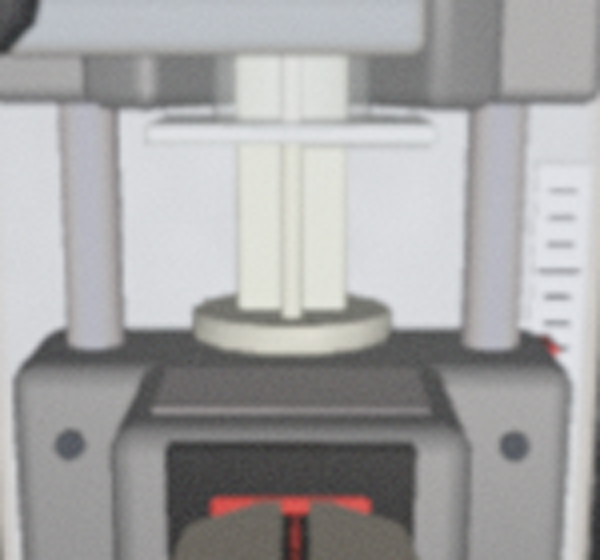

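The gap is now about 8.3 mm. I'll advance 6.5 mm and re-check.

>>> carry_out(targets=[{"hand": 0,"x": 0.002,"y": 0,"z": 0,"ax": 0,"ay": 0,"az": 0},{"hand": 0,"x": 0.004,"y": 0,"z": 0,"ax": 0,"ay": 0,"az": 0},{"hand": 0,"x": 0.0055,"y": 0,"z": 0,"ax": 0,"ay": 0,"az": 0},{"hand": 0,"x": 0.0065,"y": 0,"z": 0,"ax": 0,"ay": 0,"az": 0},{"hand": 0,"x": 0.0065,"y": 0,"z": 0,"ax": 0,"ay": 0,"az": 0}])

```text
t: 6.35
tool_pos: [0.4772, 0.2657, 0.3382]
orientation: [-3.123, 0.322, -0.012]
force: [-1.5, -6.8, 22.2]
opening: 0.0005
gripper_force: 11.2
```

```bash
python3 m.py w5 | sed -n '1p;35,50p'
```

```text
{'t': np.float64(6.35), 'tool_pos': array([0.4772, 0.2657, 0.3382]), 'force': array([-1.4751, -6.8423, 22.1786])} force tool [  0.11879197   6.92830742 -22.20067015]
193 199.0 z143 25.4 z150 27.2 depth [ 25.  196.9]
194 211.25 z143 24.8 z150 26.6 depth [ 24.8 195.2]
195 210.75 z143 24.2 z150 26.1 depth [ 23.8 196.9]
196 211.75 z143 23.6 z150 25.5 depth [ 23.6 195.6]
197 211.25 z143 23.1 z150 25.0 depth [ 22.6 197.1]
198 202.75 z143 22.5 z150 24.4 depth [ 22.1 196.6]
199 159.25 z143 21.9 z150 23.9 depth [ 19.4 204.2]
200 113.5 z143 21.4 z150 23.3 depth [ 19.9 200.6]
201 112.5 z143 20.8 z150 22.8 depth [ 20.  198.1]
202 129.25 z143 20.2 z150 22.2 depth [ 20.1 195.6]
203 113.5 z143 19.6 z150 21.7 depth [ 19.6 195.5]
204 90.75 z143 19.0 z150 21.1 depth [ 19.3 194.3]
205 89.5 z143 18.5 z150 20.6 depth [ 19.1 193.1]
206 100.75 z143 17.9 z150 20.0 depth [ 18.8 192.3]
207 115.0 z143 17.3 z150 19.5 depth [ 18.7 190.8]
208 126.5 z143 16.7 z150 18.9 depth [ 18.2 190.6]
```

View pics/w5.png

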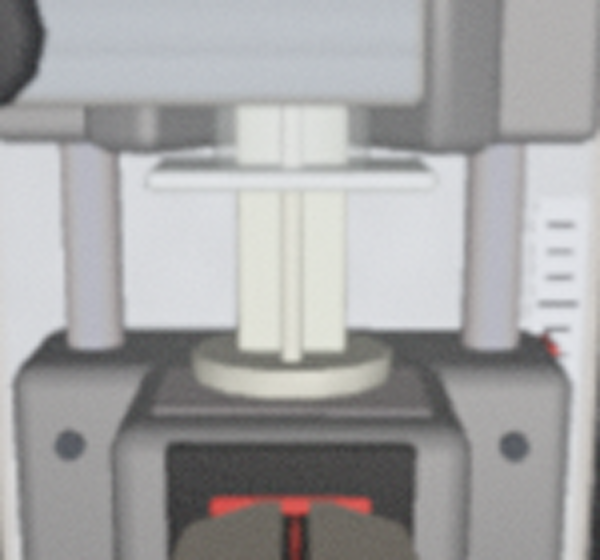

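The disc now overlaps the front edge of the block, with a gap of about 2 mm.

>>> carry_out(targets=[{"hand": 0,"x": 0.0008,"y": 0,"z": 0,"ax": 0,"ay": 0,"az": 0},{"hand": 0,"x": 0.0016,"y": 0,"z": 0,"ax": 0,"ay": 0,"az": 0},{"hand": 0,"x": 0.0016,"y": 0,"z": 0,"ax": 0,"ay": 0,"az": 0}])

```text
t: 6.78
tool_pos: [0.4788, 0.2654, 0.3381]
orientation: [-3.123, 0.322, -0.012]
force: [-1.9, -5.9, 22.4]
opening: 0.0006
gripper_force: 11.2
```

>>> carry_out(targets=[{"hand": 0,"x": 0.0005,"y": 0,"z": 0,"ax": 0,"ay": 0,"az": 0},{"hand": 0,"x": 0.0005,"y": 0,"z": 0,"ax": 0,"ay": 0,"az": 0}])

```text
t: 7.02
tool_pos: [0.4792, 0.2653, 0.3382]
orientation: [-3.123, 0.322, -0.012]
force: [-2.4, -6.6, 22.4]
opening: 0.0005
gripper_force: 11.3
```

```bash
python3 m.py w6 | sed -n '1p;35,50p'
```

```text
{'t': np.float64(7.025), 'tool_pos': array([0.4792, 0.2653, 0.3382]), 'force': array([-2.3651, -6.6024, 22.3904])} force tool [ -0.80227441   6.87493678 -22.41890908]
193 111.5 z143 25.4 z150 27.2 depth [ 23.4 202.8]
194 112.25 z143 24.8 z150 26.6 depth [ 23.4 200.6]
195 130.5 z143 24.2 z150 26.1 depth [ 23.1 199.4]
196 178.0 z143 23.7 z150 25.6 depth [ 23.3 196.8]
197 205.0 z143 23.1 z150 25.0 depth [ 23.  195.6]
198 211.25 z143 22.5 z150 24.5 depth [ 21.9 197.5]
199 210.75 z143 21.9 z150 23.9 depth [ 21.7 196.2]
200 211.25 z143 21.4 z150 23.4 depth [ 21.  196.7]
201 207.5 z143 20.8 z150 22.8 depth [ 20.5 196.3]
202 183.5 z143 20.2 z150 22.2 depth [ 19.9 196.2]
203 139.5 z143 19.6 z150 21.7 depth [ 19.4 196.2]
204 97.25 z143 19.1 z150 21.1 depth [ 19.4 194. ]
205 89.5 z143 18.5 z150 20.6 depth [ 19.5 192. ]
206 100.75 z143 17.9 z150 20.0 depth [ 18.6 193.1]
207 114.5 z143 17.3 z150 19.5 depth [ 18.4 191.7]
208 128.25 z143 16.7 z150 18.9 depth [ 18.2 190.7]
```

The face is at the disc: the gap is about 0 and the x force is starting to rise. Now I'll release straight up.

>>> carry_out(targets=[{"hand": 0,"x": 0,"y": 0,"z": -0.003,"ax": 0,"ay": 0,"az": 0},{"hand": 0,"x": 0,"y": 0,"z": -0.007,"ax": 0,"ay": 0,"az": 0},{"hand": 0,"x": 0,"y": 0,"z": -0.012,"ax": 0,"ay": 0,"az": 0},{"hand": 0,"x": 0,"y": 0,"z": -0.025,"ax": 0,"ay": 0,"az": 0},{"hand": 0,"x": 0,"y": 0,"z": -0.045,"ax": 0,"ay": 0,"az": 0},{"hand": 0,"x": 0,"y": 0,"z": -0.06,"ax": 0,"ay": 0,"az": 0},{"hand": 0,"x": 0,"y": 0,"z": -0.06,"ax": 0,"ay": 0,"az": 0},{"hand": 0,"x": 0,"y": 0,"z": -0.06,"ax": 0,"ay": 0,"az": 0}])

```text
t: 8.07
tool_pos: [0.4773, 0.2653, 0.3924]
orientation: [3.125, -0.323, -0.001]
force: [0.7, -0.4, 0.2]
opening: 0.0006
gripper_force: 0.0
```

```bash
python3 - <<'E'
from h import *
s=read_state(); T=s['tool_pos'];R=cv2.Rodrigues(np.array(s['orientation']))[0]
print(T,s['force'])
p=camera_params('wrist'); im,d=read_camera('wrist')
L=lambda w:np.round((R.T@(w-T))*1000,1)
m=red(im,(220,150,300,260)); v,u=np.nonzero(m); print('button top z',[np.round(pt(p,d,253,r)[2],4) for r in range(v.min()+3,v.max()-3,5)],u.min(),u.max(),v.min(),v.max(), L(onz(p,253,v.min(),.158)))
g=cv2.cvtColor(im,6)
for r in range(v.min()-22,v.min()+1): print(r,g[r,245:249].mean(),L(onz(p,247,r,.143))[0],L(onz(p,247,r,.15))[0],L(pt(p,d,247,r))[[0,2]])
a=cv2.resize(im[100:240,180:330],None,fx=4,fy=4,interpolation=2); cv2.imwrite('pics/w7.png',a)
# plunger absolute
E
```

```text
[0.47730761 0.26529197 0.39238774] [ 0.70433319 -0.36121952  0.15291664]
button top z [np.float64(0.1562), np.float64(0.1577), np.float64(0.1576), np.float64(0.1584), np.float64(0.1575), np.float64(0.1563), np.float64(0.1576)] 231 270 191 228 [ 16.5   0.  234.4]
169 142.75 28.8 30.1 [ 26.7 260.5]
170 116.25 28.1 29.4 [ 27. 255.]
171 147.5 27.4 28.7 [ 26.8 252.3]
172 199.0 26.6 28.0 [ 26.5 249.9]
173 213.25 25.9 27.3 [ 25.5 251.3]
174 213.25 25.2 26.6 [ 24.8 251.4]
175 212.5 24.5 25.9 [ 24.2 250.6]
176 201.0 23.7 25.2 [ 23.4 250.9]
177 154.75 23.0 24.5 [ 22.  254.1]
178 122.0 22.3 23.8 [ 22.  250.5]
179 110.5 21.5 23.1 [ 21.3 250.6]
180 98.25 20.8 22.4 [ 21.3 247.4]
181 108.0 20.1 21.6 [ 20.9 245.7]
182 127.5 19.4 20.9 [ 20.3 245.1]
183 131.25 18.6 20.2 [ 19.9 243.9]
184 95.25 17.9 19.5 [ 19.6 242. ]
185 77.75 17.1 18.8 [ 18.9 242. ]
186 82.5 16.4 18.1 [ 18.3 241.4]
187 84.0 15.7 17.4 [ 17.7 240.9]
188 84.0 14.9 16.7 [ 16.9 241.5]
189 83.25 14.2 15.9 [ 16.  242.2]
190 82.75 13.4 15.2 [ 15.4 241.7]
191 85.0 12.7 14.5 [ 15.4 238.7]
```

View pics/w7.png

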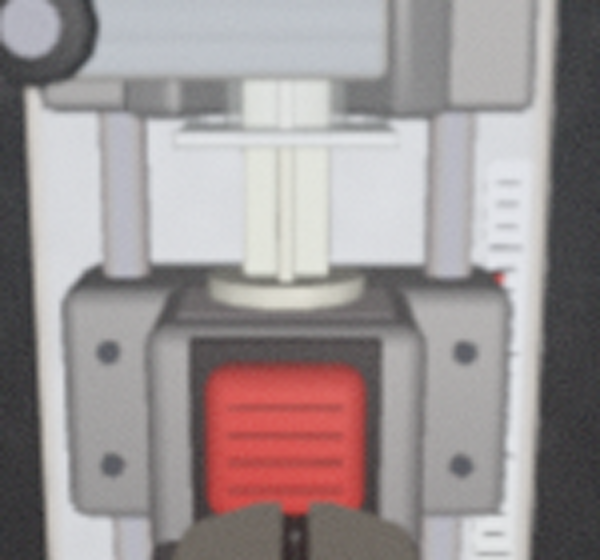

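The button is up at 158 mm and the gap is about 1 mm. The plunger is at the same axial coordinate as at the start, and the gripper is clear.

```bash
python3 -c "
from plant import robot; print(robot.close_job())"
```

```text
the job is handed in; nothing more can be done
None
```

The job is handed in: the pusher block is locked about 1 mm from the plunger end, the button is fully up, and the plunger shows no measurable movement. The vials were not approached, and it took about 8 s of robot time; no verdict was returned.

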